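Hold a milling arbor level between the centres of the runout bench

TASK

Lift the milling arbor with its cutter out of the red moulded nest, gripping the bare shaft at its balance point so that it hangs level, and carry it level over to the green bench centre. Hold it there above the bed, lined up on the centre line between the two points with a little air at both ends, ready for me to wind the tailstock centre in: the job finishes with you still holding it there, still and level. Knock neither the bench centre nor the other things on the table.

Things in the scene. Friction and masses are not known exactly. Their poses are not given: they have to be found in the camera images.
- arbor: milling arbor to lift: steel shaft 16 mm thick, 216 long, dark toothed cutter 52 mm across near one end. Origin: middle of shaft, on its axis; +x along it to the cutter end; y, z turn as it rolls. Along x: bare shaft -108 to 57, collar (28 across) to 67, cutter to 85, collar to 95, nut to 105, end 108. 0.5 to 0.85 kg. Balance point at x = +36. Axis 34 mm above the table at first
- arbor_cutter_end (a point): centre of the shaft's end face (dark centre hole) at the cutter end, x = +108 mm on the arbor
- arbor_plain_end (a point): centre of the shaft's other, bare end face, x = -108 mm on the arbor
- nest: red moulded tray 250 x 170 x 36 mm, fixed, its cavity shaped to the arbor with 2 to 4 mm to spare beside it. Origin: centre of underside, below the arbor's middle; x as the arbor's x, z up. From x = -70 to +63 the cavity is a finger well 130 mm wide, floor 8 mm above the table, 26 below the shaft's axis. Arbor is free of the tray once raised 30 mm
- bench: bench centre, fixed: green bed 420 x 90 mm with steel ways 45 mm above the table. Origin: centre of underside; x from headstock to tailstock, z up. Centre line at y = 0, 120 mm above the table, along x. Stocks are 56 mm long, 84 wide at the foot, 50 above, 145 high. A dial gauge up to 125 mm high stands at the headstock's -y side, 45 to 80 mm from the centre line
- head_point (a point): tip of the headstock's centre (60 degree point on a quill 18 mm thick, 26 mm out of the headstock), at x = -126 mm on the bench
- tail_point (a point): tip of the tailstock's centre, alike, facing it from +x. The gap between the tips is 252 to 276 mm, different each time; the tailstock (with crank wheel) is clamped to the bed
- collar: bystander, loose: spacing collar: bright steel ring, 34 mm across, bore 17 mm, 16 mm high, lying in the square recess of the nest's corner. Origin: its underside
- sleeve_a: bystander, loose: dark steel reduction sleeve standing on end, 38 mm across, collar 48 mm across at the top, 52 mm high. Origin: its underside
- sleeve_b: bystander, loose: a second dark steel sleeve like sleeve_a. Origin: its underside
- spanner: bystander, loose: steel spanner 160 mm long lying flat on the table. Origin: its underside
- tube: bystander, loose: yellow plastic tool tube standing upright, 64 mm across, 148 mm high. Origin: its underside
- endmill: bystander, loose: end mill 20 mm across, 110 mm long, lying on the table: bright shank, dark fluted end. Origin: its underside
Not all that is in view belongs to the job. What is meant by the arbor is not orange or pink, and is the larger of those in its own colour.

How it is judged:
By the outcome, as a careful person would: the job done as asked, in the order asked, and still so for the second after the job is handed in, while the arm keeps its last pose, push and grip.
It also fails if it takes over 51 s, if anything falls off the work surface, if the arm or the gripper's body presses on something with over 40 N, if the wrist force passes 120 N, or if a joint passes its speed limit or range.

ROBOT

A 6-joint arm with a two-finger parallel gripper is mounted at the origin on the work surface. World frame = base frame: x ahead of the robot, y to its left, z up, the work surface at z = 0. Lengths are in m, angles in rad, forces in N, time in s.
With the tool pointing down it reaches from about 0.225 to 0.875 m from the base axis. Payload 3.4 kg.
Tool frame: the origin (TCP) lies at the very end of the fingers, on their centre line; the grasp point (between the pads) lies 19 mm behind it; z points along the fingers, y is the line along which they close (so a half turn about z gives the same grasp; the last joint's range is limited). The gripper opens to 85 mm and grips with 20 to 120 N. Pads are 22 mm wide; open, the fingers measure 114 mm over their backs; the gripper's body (76 mm by 85 mm) begins 54 mm behind the grasp point. The pads swing forward as they close: fully open they stand 13 mm farther back than shut.
Start: joints at [1.073, 0.276, 1.505, -0, 1.361, -0.121], TCP at [0.212, 0.535, 0.204] pointing down, gripper open.
Joint ranges: [-2.89, 2.89], [-0.75, 2.08], [0.22, 2.7], [-1.18, 4.32], [0.11, 2.71], [-2.7, 2.7]. Speed limits (rad/s): [2.57, 2.57, 3.14, 3.14, 3.14, 3.14].

INTERFACE

Orientations are given as a unit quaternion [w, x, y, z].
In Python, from rig import manip gives the robot as it stands. The module is installed in compiled form; this text tells all that it offers.
- The arm moves only by the tool play_rows, never from a script. Its argument "motion" is a list of rows, each a list of 5 numbers: the shift along the tool's x, y, z in units of 40 mm (1.0 is 40 mm), then the turn about the tool's z in units of 10 degrees (1.0 is 10 degrees), then the finger opening in mm, from 0 to 85.4. A call has 1 to 5 rows; each row is the pose to reach, as a shift and turn from the pose commanded when the call began, along the tool's axes at that moment; what a row does not reach only later rows make up. A row lasts 1/8 s, in which the tool goes at most 62.5 mm and 10.7 degrees, less where a joint would pass 70% of its speed; a pose out of reach is approached as far as the arm can. A call with a gripper value outside its range is refused whole. The fingers move at their own pace and stop on an object; "newtons" is the grip in N (left out, the last holds). Time passes only in rows, so rows that repeat a pose let the fingers close. It gives the time, the measured TCP pose, the force, the opening and the grip force at its end, in the units of the state.
- manip.get_state(): the state, without advancing time (a new reading comes with each control period).
- manip.get_image(name): name is "scene" or "top" or "wrist"; returns a dict with "img" (480x640x3 uint8, red, green, blue), "range_z" (480x640 float32, m along the optical axis (not along the pixel's ray), 0 where there is no reading), "fx", "fy", "cx", "cy" (pixels), "D" ([k1, k2, p1, p2, k3] as OpenCV has them; the pictures are not rectified), "R" (3x3) and "t" (3): a world point X has camera coordinates R X + t. Camera axes: x right, y down, z forward; pixel columns grow to the right and rows downward; lengths in m; the calibration is good to about 2 mm. A picture is of the moment at which its call begins.
- manip.sign_off(): hands the job in; it is judged then, once.
The state is a dict: "clock": time; "qpos": joint angles; "qd": joint speeds; "effort": joint torques, N m; "position": TCP position; "ee_rot": TCP orientation; "contact_force": force on the tool from outside, world axes, zero at the start; "moment": the same for the moment, N m; "width": finger opening in m; "gripper_force": force on a finger pad.
Only numpy, scipy, OpenCV 4.12 (cv2) and the standard library are available. Lean on these libraries where they do the work, as an engineer would, in place of code of your own. Each camera call takes 0.05 s, during which the arm holds its last target. There are 200 camera calls.

## Working session

There is one attempt and no reset: what is moved stays moved. The work goes in short steps, Python scripts to look and compute and a tool call to move; the robot and the scene stay as the last step left them, time stands still between calls to the robot, and variables do not carry over. Pictures are saved under pics/ and viewed, at most 10 in all, crops included, and the job is handed in when it is done.

Besides the shell and the picture viewer there is one more tool, called after ">>>" as name(argument=value, ...), one argument or row to a line, values as JSON. play_rows: Moves the arm, as the interface text tells. Its arguments: {"type":"object","properties":{"motion":{"type":"array","items":{"type":"array","items":{"type":"number"}}},"newtons":{"type":"number"}},"required":["motion"]}

```bash
mkdir -p pics
cat > h.py <<'E'
import numpy as np, cv2
from rig import manip
def get(n):
    d=manip.get_image(n); d['K']=np.array([[d['fx'],0,d['cx']],[0,d['fy'],d['cy']],[0,0,1.]]); d['D']=np.array(d['D'],float);d['R']=np.array(d['R']);d['t']=np.array(d['t']); return d
def save(d,f,crop=None,s=1):
    im=d['img'][:,:,::-1]
    if crop: x0,y0,x1,y1=crop; im=im[y0:y1,x0:x1]
    cv2.imwrite('pics/'+f,cv2.resize(im,None,fx=s,fy=s,interpolation=cv2.INTER_CUBIC))
def onplane(d,uv,z):
    uv=np.array(uv,float).reshape(-1,1,2)
    p=cv2.undistortPoints(uv,d['K'],d['D']).reshape(-1,2)
    r=np.c_[p,np.ones(len(p))]@d['R']; c=-d['R'].T@d['t']
    return c+r*((np.broadcast_to(z,len(r))-c[2])/r[:,2])[:,None]
def cloud(d):
    v,u=np.mgrid[0:480,0:640]
    p=cv2.undistortPoints(np.stack([u,v],-1).reshape(-1,1,2).astype(float),d['K'],d['D']).reshape(-1,2)
    z=d['range_z'].reshape(-1,1)
    P=(np.c_[p,np.ones(len(p))]*z-d['t'])@d['R']; P[z[:,0]==0]=np.nan
    return P.reshape(480,640,3)
E
python3 - <<'E'
from h import *
for n in('scene','top'):
    d=get(n); save(d,n+'0.png'); print(n,-d['R'].T@d['t'],d['R'][2],d['fx'])
s=manip.get_state(); print(s)
E
```

```text
scene [1.05336301 0.57141428 0.81477848] [-0.49938028 -0.54523547 -0.67330351] 485.88434599738434
top [ 0.32022569 -0.00587965  1.33940923] [ 0.17503505  0.0057945  -0.98454515] 555.8300706262064
{'clock': 0.1, 'qpos': array([ 1.07301422e+00,  2.76556324e-01,  1.50598923e+00, -3.10669000e-05,
        1.36071432e+00, -1.20997598e-01]), 'qd': array([-0.00186687, -0.00122664, -0.00349935,  0.00112867, -0.0016357 ,
        0.00047796]), 'effort': array([ 3.12270487e-03, -4.17696297e+01, -2.46408069e+01, -2.34949030e-04,
        5.77712985e-03, -2.99689233e-07]), 'position': array([0.21133042, 0.53420735, 0.20341914]), 'ee_rot': array([-2.39348115e-04,  1.87276582e-01,  9.82306870e-01, -7.98656589e-04]), 'contact_force': array([ 0.06939161, -0.40992899,  0.15107808]), 'moment': array([-0.00468581,  0.0261037 ,  0.01049876]), 'gripper_force': 0.0, 'width': 0.08553323355246059}
```

View pics/top0.png

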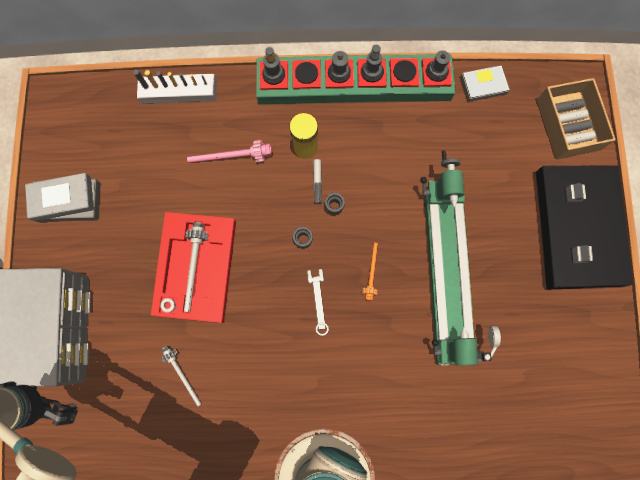

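View pics/scene0.png

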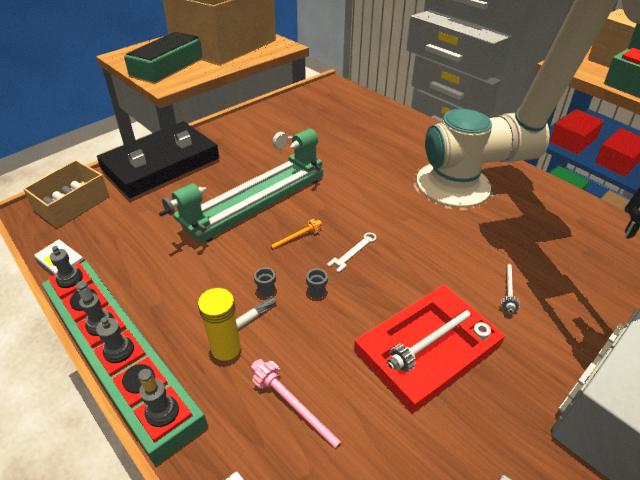

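The candidates in the top view are:
- a grey arbor in the red nest at (195,265)
- a smaller grey arbor at (180,375)
- an orange one at (371,270)
- a pink one at (230,152)

The one meant is neither orange nor pink and is the larger grey one, so it is the arbor in the nest. The bench is at about (455,260), with the dial at (495,338), which puts the headstock at the bottom (near) end. I'll confirm both in one enlarged crop and measure.

Run:
```python
from h import *
d=get('top'); im=d['img']
a=cv2.resize(im[205:330,145:245],None,fx=4,fy=4,interpolation=cv2.INTER_CUBIC)
b=cv2.resize(im[145:370,410:510],None,fx=2.65,fy=2.65,interpolation=cv2.INTER_CUBIC)
o=np.zeros((600,400+b.shape[1],3),np.uint8);o[:500,:400]=a;o[:b.shape[0],400:]=b[:600]
cv2.imwrite('pics/crop1.png',o[:,:,::-1])
C=cloud(d);hsv=cv2.cvtColor(im,cv2.COLOR_RGB2HSV)
# nest
m=cv2.inRange(hsv,(0,150,80),(6,255,255))|cv2.inRange(hsv,(174,150,80),(180,255,255)); m[:200]=0;m[340:]=0;m[:,:140]=0;m[:,250:]=0
c=max(cv2.findContours(m,0,2)[0],key=cv2.contourArea); q=onplane(d,c.reshape(-1,2),.036)[:,:2]
print('nest',cv2.minAreaRect((q*1000).astype(np.float32)))
# shaft bright bits inside nest: points with low saturation
h=np.zeros_like(m);cv2.drawContours(h,[cv2.convexHull(c)],-1,255,-1)
g=((hsv[...,1]<70)&(h>0)).astype(np.uint8)
n,l,st,_=cv2.connectedComponentsWithStats(g)
i=1+np.argmax(st[1:,4]);v,u=np.nonzero(l==i);print(st[i])
P=onplane(d,np.c_[u,v],.036)[:,:2]
vx,vy,x0,y0=cv2.fitLine((P).astype(np.float32),2,0,.001,.001).ravel();s=(P-[x0,y0])@[vx,vy]
print('arbor dir',vx,vy,x0,y0,'ends',[x0,y0]+np.outer([s.min(),s.max()],[vx,vy]))
Q=C[v,u];print('z of shaft',np.nanpercentile(Q[:,2],[5,50,95]))
# bench green
m=cv2.inRange(hsv,(60,90,30),(90,255,255)); m[:,:415]=0;m[:160]=0;m[375:]=0;m[:,520:]=0
v,u=np.nonzero(m);Q=C[v,u]
for lo,hi in((.02,.05),(.135,.16)):
    k=(Q[:,2]>lo)&(Q[:,2]<hi)
    if lo>.1:
        for kk in(k&(v<265),k&(v>265)):print('stock top',cv2.minAreaRect((Q[kk,:2]*1000).astype(np.float32)),kk.sum(),np.nanmedian(Q[kk,2]))
    else:print('bed',cv2.minAreaRect((Q[k,:2]*1000).astype(np.float32)),k.sum())
```

```text
nest ((503.98162841796875, 301.5963134765625), (178.27366638183594, 253.13575744628906), 83.33975982666016)
[184 222  24  90 700]
arbor dir 0.9937326 -0.1117837 0.52359384 0.30150932 ends [[0.39771219 0.31566959]
 [0.61215418 0.29154728]]
z of shaft [0.03599453 0.04259561 0.05802956]
bed ((0.0, 0.0), (0.0, 0.0), 0.0) 0
stock top ((0.0, 0.0), (0.0, 0.0), 0.0) 0 nan
stock top ((0.0, 0.0), (0.0, 0.0), 0.0) 0 nan
  return np.nanmean(a, axis, out=out, keepdims=keepdims)
```

View pics/crop1.png

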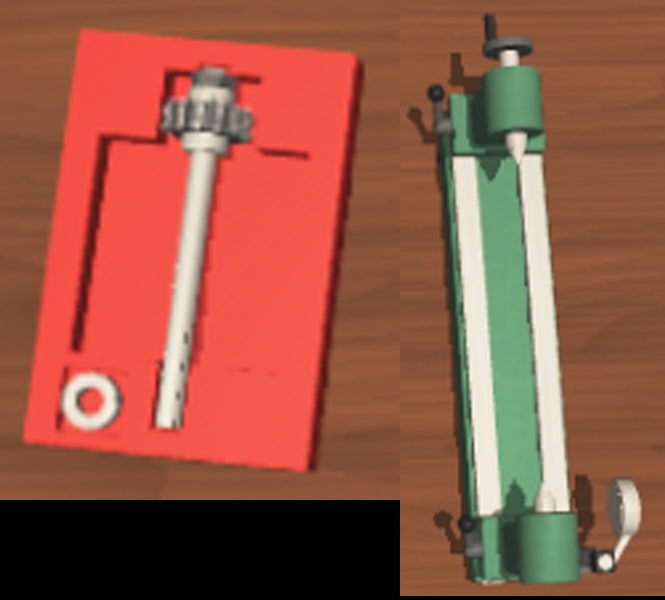

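The crop confirms it: the big grey arbor lies in the nest with its cutter up (+x), and the bench has its tail tip at crop (516,162) and head tip at (546,487), beside the dial. Next are the tip positions and the first move numbers.

```bash
cat >> h.py <<'E'
from scipy.spatial.transform import Rotation as Ro
def plan(xyz,yaw_dir,pose=None):
    """tool shift (40 mm units) & turn (10 deg units) so TCP is at xyz and tool y perpendicular to yaw_dir (world angle, deg)"""
    s=manip.get_state(); q=s['ee_rot']; R=Ro.from_quat([q[1],q[2],q[3],q[0]]).as_matrix()
    sh=R.T@(np.array(xyz)-s['position'])/.04
    ax=np.degrees(np.arctan2(R[1,0],R[0,0])) # tool x heading
    dlt=(yaw_dir-ax+90)%180-90
    print('shift',sh.round(3),'turn(10deg)',round(-dlt/10,3),'toolx heading',ax.round(2),'tcp',s['position'].round(4),'F',s['contact_force'].round(2),'M',s['moment'].round(3),'w',round(s['width'],4),'g',s['gripper_force'],'t',s['clock'],'tilt',R[:,2].round(4))
E
python3 - <<'E'
from h import *
d=get('top')
print('tips',onplane(d,[(453.8,206.1),(465.1,328.8)],.12))
C=cloud(d);print('stock tops z',C[185,453],C[352,460],cv2.cvtColor(d['img'],cv2.COLOR_RGB2HSV)[185,453],np.count_nonzero(d['range_z']))
plan([.541,.300,.20],-6.5)
d=get('wrist');save(d,'w0.png');s=manip.get_state();print(-d['R'].T@d['t']-s['position'],d['R'][2],d['fx'])
E
```

```text
tips [[ 0.61688012 -0.30741018  0.12      ]
 [ 0.34092476 -0.31569855  0.12      ]]
stock tops z [ 0.6598049  -0.30309766  0.14354718] [ 0.29151644 -0.29748832  0.13724125] [ 67  87 155] 305929
shift [-9.818 -2.416  0.093] turn(10deg) -1.509 toolx heading 158.41 tcp [0.2114 0.5344 0.2037] F [-0.3   0.26 -0.72] M [-0.047 -0.004  0.013] w 0.0856 g 0.0 t 0.2 tilt [-6.e-04 -1.e-03 -1.e+00]
[-0.064381    0.02657553  0.17055791] [ 0.25246338 -0.10141893 -0.9622767 ] 363.281482982808
```

View pics/w0.png

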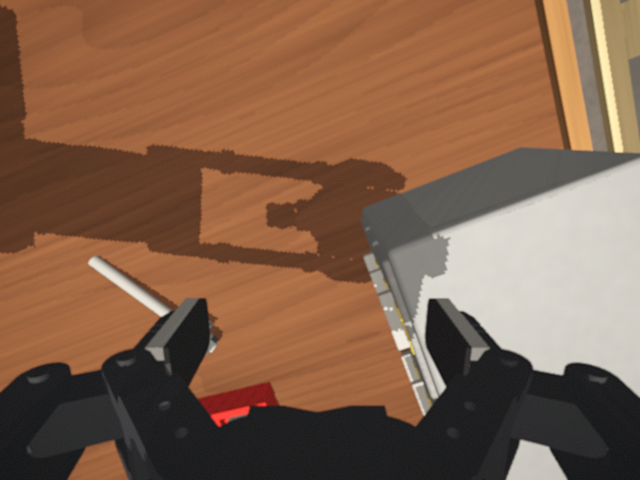

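The wrist view shows the gripper, the small arbor at (150,295), the nest corner at (240,400) and the cabinet at right. The move goes away from the cabinet.

>>> play_rows(
  motion=[
    [-1.5,-0.4,-0.6,-0.3,60],
    [-3.0,-0.8,-0.6,-0.6,60],
    [-4.5,-1.1,-0.6,-0.9,60],
    [-6.0,-1.5,-0.6,-1.2,60],
    [-7.4,-1.8,-0.6,-1.5,60],
  ],
)

```text
clock: 0.88
position: [0.4618, 0.3574, 0.2283]
ee_rot: [0.0, 0.057, 0.998, 0.0]
contact_force: [-0.3, 0.7, -0.2]
width: 0.0599
gripper_force: 0.0
```

>>> play_rows(
  motion=[
    [-1.2,-0.6,0,0,60],
    [-1.9,-1.2,0,0,60],
    [-1.9,-1.2,0,0,60],
  ],
)

```text
clock: 1.25
position: [0.5322, 0.3002, 0.2276]
ee_rot: [-0.0, 0.059, 0.998, -0.0]
contact_force: [-0.7, -0.2, 0.5]
width: 0.06
gripper_force: 0.0
```

Run:
```python
from h import *
plan([.541,.300,.20],-6.5)
d=get('wrist');save(d,'w1.png')
```

```text
shift [-0.219  0.021  0.69 ] turn(10deg) -0.032 toolx heading 173.18 tcp [0.5322 0.3002 0.2276] F [-0.73 -0.18  0.53] M [-0.02   0.005 -0.011] w 0.06 g 0.0 t 1.25 tilt [-2.e-04 -9.e-04 -1.e+00]
```

View pics/w1.png

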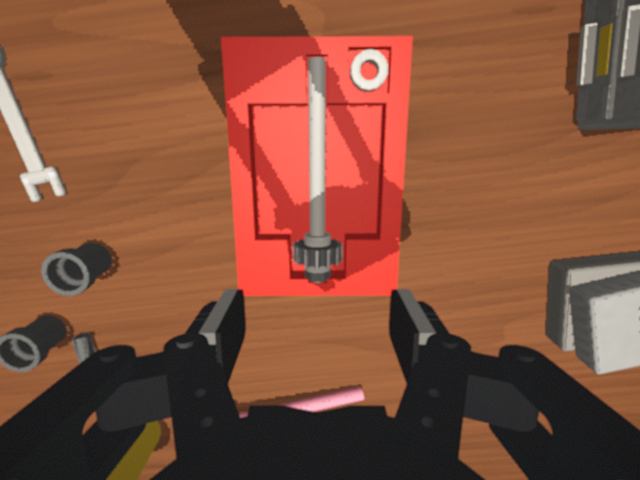

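The wrist view looks straight down on the nest: shaft along u≈317 from (317,57) to the collar at (317,235), nut end at about (317,282), and a clear finger well.

```bash
cat > arb.py <<'E'
from h import *
d=get('wrist');im=d['img'];hsv=cv2.cvtColor(im,cv2.COLOR_RGB2HSV)
g=((hsv[...,1]<90)).astype(np.uint8);g[:,:280]=0;g[:,350:]=0;g[:45]=0;g[290:]=0
n,l,st,_=cv2.connectedComponentsWithStats(g);i=1+np.argmax(st[1:,4]);g=l==i;print(st[i])
rows=np.arange(65,225,2);mid=[];w=[]
for r in rows:
    u=np.nonzero(g[r])[0];mid.append((u.min()+u.max())/2);w.append(u.max()-u.min()+1)
P=onplane(d,np.c_[mid,rows],.034)[:,:2]
vx,vy,x0,y0=cv2.fitLine(P.astype(np.float32),cv2.DIST_HUBER,0,.001,.001).ravel()
if vx<0:vx,vy=-vx,-vy
v,u=np.nonzero(g)
wr=[(r,np.count_nonzero(g[r])) for r in range(st[i][1],st[i][1]+st[i][3])];print(wr[:4],wr[-60:])
def proj(r,z): p=onplane(d,[(np.interp(r,rows,mid),r)],z)[0,:2]; return (p-[x0,y0])@[vx,vy]
t=st[i][1]-.5
print('heading',np.degrees(np.arctan2(vy,vx)),'resid mm',1e3*np.std((P-[x0,y0])@[-vy,vx]))
a=proj(t,.042)
print('plain end (top edge z .042)',np.array([x0,y0])+a*np.array([vx,vy]),'bal from plain end',np.array([x0,y0])+(a+.144)*np.array([vx,vy]))
np.save('line.npy',[x0,y0,vx,vy])
for r in(t,225,230,235,240,245,270,282):print(r,[round(1e3*(proj(r,z)-a)-108,1) for z in(.034,.042,.048,.06)])
E
python3 arb.py
```

```text
[ 292   59   49  225 4428]
[(59, np.int64(8)), (60, np.int64(13)), (61, np.int64(15)), (62, np.int64(16))] [(224, np.int64(14)), (225, np.int64(14)), (226, np.int64(14)), (227, np.int64(14)), (228, np.int64(14)), (229, np.int64(14)), (230, np.int64(14)), (231, np.int64(14)), (232, np.int64(14)), (233, np.int64(15)), (234, np.int64(18)), (235, np.int64(23)), (236, np.int64(25)), (237, np.int64(25)), (238, np.int64(25)), (239, np.int64(26)), (240, np.int64(26)), (241, np.int64(27)), (242, np.int64(37)), (243, np.int64(39)), (244, np.int64(46)), (245, np.int64(47)), (246, np.int64(47)), (247, np.int64(47)), (248, np.int64(47)), (249, np.int64(47)), (250, np.int64(47)), (251, np.int64(48)), (252, np.int64(48)), (253, np.int64(49)), (254, np.int64(49)), (255, np.int64(49)), (256, np.int64(49)), (257, np.int64(49)), (258, np.int64(49)), (259, np.int64(48)), (260, np.int64(47)), (261, np.int64(47)), (262, np.int64(46)), (263, np.int64(41)), (264, np.int64(41)), (265, np.int64(34)), (266, np.int64(27)), (267, np.int64(25)), (268, np.int64(25)), (269, np.int64(25)), (270, np.int64(24)), (271,
[... 334 characters left out ...]
z .042) [0.3954943 0.317372 ] bal from plain end [0.53848115 0.30032036]
58.5 [np.float64(-109.5), np.float64(-108.0), np.float64(-106.9), np.float64(-104.6)]
225 [np.float64(46.4), np.float64(44.4), np.float64(43.0), np.float64(40.1)]
230 [np.float64(51.7), np.float64(49.6), np.float64(48.1), np.float64(45.1)]
235 [np.float64(57.0), np.float64(54.9), np.float64(53.3), np.float64(50.0)]
240 [np.float64(62.4), np.float64(60.2), np.float64(58.5), np.float64(55.1)]
245 [np.float64(67.9), np.float64(65.5), np.float64(63.7), np.float64(60.1)]
270 [np.float64(95.7), np.float64(92.7), np.float64(90.5), np.float64(86.0)]
282 [np.float64(109.5), np.float64(106.2), np.float64(103.7), np.float64(98.8)]
```

Run:
```python
from h import *
plan([.539,.3003,.06],-6.7)
```

```text
shift [-0.236 -0.028  4.197] turn(10deg) 0.006 toolx heading 173.36 tcp [0.53   0.3024 0.2279] F [ 0.52 -0.31  0.29] M [0.019 0.045 0.004] w 0.0601 g 0.0 t 1.35 tilt [-1.2e-03  5.0e-04 -1.0e+00]
```

```bash
python3 - <<'E'
from h import *
P=[];A=[]
for i in range(12):
    d=manip.get_image('wrist'); s=manip.get_state();P.append(s['position']);q=s['ee_rot'];R=Ro.from_quat([q[1],q[2],q[3],q[0]]).as_matrix();A.append(np.degrees(np.arctan2(R[1,0],R[0,0])))
    if i in(0,6):print((-np.array(d['R']).T@d['t']).round(4))
P=np.array(P);print(P.round(4));print(P.mean(0),P.std(0),np.mean(A),np.std(A))
E
python3 arb.py | grep -E "head|plain"
```

```text
[0.4614 0.3113 0.3987]
[0.4607 0.312  0.3991]
[[0.5295 0.3029 0.2281]
 [0.5294 0.3033 0.2283]
 [0.5293 0.3034 0.2283]
 [0.5294 0.3034 0.2284]
 [0.5294 0.3034 0.2284]
 [0.5296 0.3033 0.2285]
 [0.5297 0.3032 0.2284]
 [0.5298 0.303  0.2284]
 [0.5299 0.3029 0.2283]
 [0.53   0.3028 0.2283]
 [0.5301 0.3027 0.2283]
 [0.5302 0.3026 0.2283]]
[0.52969999 0.30306338 0.2283386 ] [3.01386570e-04 2.66521267e-04 9.70566731e-05] 173.47126882372058 0.027991236065823627
heading -6.691779 resid mm 0.18539575619627988
plain end (top edge z .042) [0.39574807 0.31697803] bal from plain end [0.53876705 0.30019797]
```

>>> play_rows(
  motion=[
    [-0.22,-0.03,1.2,0,60],
    [-0.22,-0.03,2.6,0,60],
    [-0.22,-0.03,3.8,0,60],
    [-0.22,-0.03,4.2,0,60],
    [-0.22,-0.03,4.2,0,60],
  ],
  newtons=70,
)

```text
clock: 2.62
position: [0.5389, 0.3002, 0.0599]
ee_rot: [-0.0, 0.057, 0.998, -0.0]
contact_force: [-0.0, -0.3, 0.6]
width: 0.0598
gripper_force: 0.0
```

Run:
```python
from h import *
for i in range(8): manip.get_image('wrist')
plan([.539,.3002,.016],-6.7)
d=get('wrist');save(d,'w2.png')
```

```text
shift [ 0.013 -0.011  1.135] turn(10deg) 0.011 toolx heading 173.41 tcp [0.5395 0.3005 0.0614] F [-0.7  -0.22 -0.4 ] M [-0.034  0.023  0.052] w 0.0601 g 0.0 t 3.025 tilt [ 1.9e-03  9.0e-04 -1.0e+00]
```

View pics/w2.png

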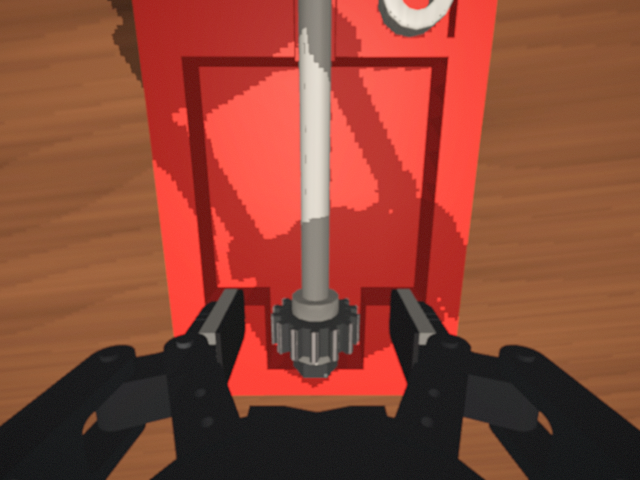

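The shaft (u≈315) lies midway between the pads (u≈218 and 415) and the well is clear. I'll go down and grip.

>>> play_rows(
  motion=[
    [0,0,0.5,0,60],
    [0,0,0.9,0,60],
    [0,0,1.12,0,60],
    [0,0,1.12,0,60],
    [0,0,1.12,0,60],
  ],
)

```text
clock: 3.7
position: [0.5394, 0.3004, 0.0158]
ee_rot: [0.0, 0.057, 0.998, 0.0]
contact_force: [0.2, 0.7, 0.8]
width: 0.0602
gripper_force: 0.0
```

>>> play_rows(
  motion=[
    [0,0,0,0,40],
    [0,0,0,0,24],
    [0,0,0,0,10],
    [0,0,0,0,10],
    [0,0,0,0,10],
  ],
  newtons=70,
)

```text
clock: 4.32
position: [0.5389, 0.3002, 0.0154]
ee_rot: [0.0, 0.057, 0.998, 0.0]
contact_force: [0.3, -0.5, 0.1]
width: 0.0098
gripper_force: 0.0
```

>>> play_rows(
  motion=[
    [0,0,-0.1,0,10],
    [0,0,-0.2,0,10],
    [0,0,-0.3,0,10],
    [0,0,-0.3,0,10],
    [0,0,-0.3,0,10],
  ],
)

```text
clock: 4.95
position: [0.5389, 0.3002, 0.0274]
ee_rot: [0.0, 0.057, 0.998, 0.0]
contact_force: [-0.3, 0.6, -0.1]
width: 0.0101
gripper_force: 0.0
```

Run:
```python
from h import *
for i in range(8): d=get('wrist')
plan([.539,.3002,.016],-6.7)
save(d,'w3.png')
```

```text
shift [-0.003 -0.001  0.284] turn(10deg) 0.011 toolx heading 173.41 tcp [0.5389 0.3002 0.0273] F [-0.08  0.2  -0.38] M [-0.025 -0.024 -0.015] w 0.01 g 0.0 t 5.35 tilt [-1.e-04  0.e+00 -1.e+00]
```

View pics/w3.png

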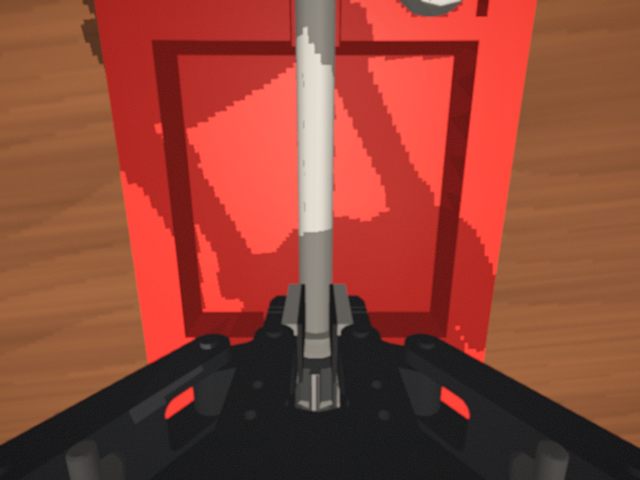

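The width reads 10 mm with zero force, which doesn't fit a 16 mm shaft. I'll check depths: is the shaft in the pads or below them?

Run:
```python
from h import *
d=get('wrist');C=cloud(d)
for r in (20,100,180,230,270,290,310,330,350,370,390):print(r,[ (u,)+tuple((1e3*C[r,u]).round(0)) for u in(293,316,341)])
t=get('top');T=cloud(t);hs=cv2.cvtColor(t['img'],cv2.COLOR_RGB2HSV)
save(t,'t1.png',(145,170,345,330),4)
s=get('scene');save(s,'s1.png',(340,270,520,410),4)
```

```text
20 [(293, np.float64(423.0), np.float64(305.0), np.float64(27.0)), (316, np.float64(428.0), np.float64(314.0), np.float64(44.0)), (341, np.float64(427.0), np.float64(324.0), np.float64(36.0))]
100 [(293, np.float64(452.0), np.float64(300.0), np.float64(8.0)), (316, np.float64(456.0), np.float64(310.0), np.float64(43.0)), (341, np.float64(455.0), np.float64(323.0), np.float64(9.0))]
180 [(293, np.float64(490.0), np.float64(294.0), np.float64(9.0)), (316, np.float64(488.0), np.float64(307.0), np.float64(43.0)), (341, np.float64(493.0), np.float64(319.0), np.float64(9.0))]
230 [(293, np.float64(517.0), np.float64(291.0), np.float64(9.0)), (316, np.float64(509.0), np.float64(304.0), np.float64(43.0)), (341, np.float64(520.0), np.float64(317.0), np.float64(9.0))]
270 [(293, np.float64(539.0), np.float64(288.0), np.float64(9.0)), (316, np.float64(528.0), np.float64(302.0), np.float64(44.0)), (341, np.float64(542.0), np.float64(314.0), np.float64(9.0))]
290 [(293, np.float64(527.0), np.float64(293.0), np.float64(66.0)), (316, np.float64(538.0), np.float64(301.0), np.float64(43.0)), (341, np
[... 330 characters left out ...]
t64(558.0), np.float64(299.0), np.float64(43.0)), (341, np.float64(528.0), np.float64(310.0), np.float64(97.0))]
350 [(293, np.float64(530.0), np.float64(295.0), np.float64(103.0)), (316, np.float64(566.0), np.float64(298.0), np.float64(47.0)), (341, np.float64(529.0), np.float64(309.0), np.float64(108.0))]
370 [(293, np.float64(538.0), np.float64(294.0), np.float64(101.0)), (316, np.float64(570.0), np.float64(297.0), np.float64(57.0)), (341, np.float64(539.0), np.float64(309.0), np.float64(103.0))]
390 [(293, np.float64(545.0), np.float64(293.0), np.float64(101.0)), (316, np.float64(577.0), np.float64(296.0), np.float64(61.0)), (341, np.float64(545.0), np.float64(308.0), np.float64(103.0))]
```

View pics/s1.png

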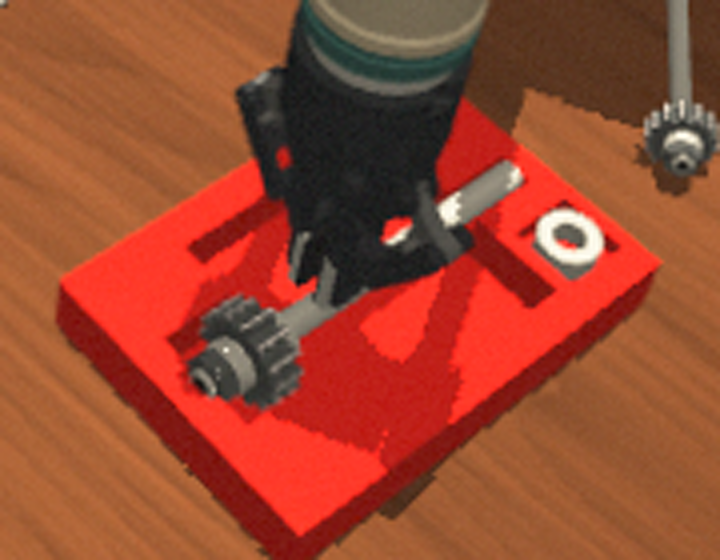

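The scene crop shows the fingers shut just above the shaft (tips at about (330,300)), with the arbor untouched in the nest. So the real finger ends sit higher than the reported TCP. I'll measure by how much.

Run:
```python
from h import *
s=manip.get_state();print(s['position'],s['qpos'].round(4),s['width'])
for n in('wrist','scene'):
    d=get(n);C=cloud(d).reshape(-1,3)
    a=np.radians(-6.7);ex=np.array([np.cos(a),np.sin(a)]);ey=np.array([-ex[1],ex[0]])
    q=C[:,:2]-[.539,.3002];X=q@ex;Y=q@ey
    k=(abs(X)<.022)&(abs(Y)<.03)&(C[:,2]>.049)&(C[:,2]<.12)
    z=C[k,2];o=np.argsort(z);print(n,k.sum(),(1e3*np.c_[X[k],Y[k],z][o][:40:3]).round(0).tolist())
```

```text
[0.53892257 0.30024518 0.02739971] [ 3.9550e-01  4.7850e-01  1.6583e+00  1.0000e-04  1.0048e+00 -1.0603e+00] 0.010360860300325243
wrist 11381 [[21.0, -3.0, 49.0], [21.0, -2.0, 49.0], [21.0, -1.0, 49.0], [8.0, 6.0, 55.0], [8.0, 6.0, 55.0], [8.0, -4.0, 55.0], [6.0, -4.0, 56.0], [8.0, -4.0, 56.0], [-11.0, 10.0, 59.0], [-11.0, 11.0, 59.0], [-11.0, -4.0, 59.0], [-11.0, -9.0, 59.0], [-11.0, 7.0, 59.0], [-11.0, 9.0, 60.0]]
scene 467 [[6.0, 13.0, 55.0], [4.0, -4.0, 56.0], [1.0, -4.0, 56.0], [10.0, -9.0, 58.0], [9.0, 12.0, 58.0], [-3.0, -4.0, 60.0], [10.0, 10.0, 60.0], [5.0, 13.0, 60.0], [10.0, -4.0, 61.0], [4.0, -5.0, 62.0], [-3.0, -4.0, 63.0], [5.0, 13.0, 63.0], [0.0, -3.0, 63.0], [5.0, 14.0, 64.0]]
```

Both cameras put the finger ends at z≈0.055 while the reported TCP is 0.027, so the real finger ends are 28 mm behind the reported TCP, centred in x and y. I'll open and go down by that much more.

>>> play_rows(
  motion=[
    [0,0,0,0,40],
    [0,0,0,0,60],
    [0,0,0,0,60],
    [0,0,0.2,0,60],
    [0,0,0.4,0,60],
  ],
)

```text
clock: 6.22
position: [0.5388, 0.3002, 0.0108]
ee_rot: [-0.0, 0.057, 0.998, -0.0]
contact_force: [0.4, 0.8, -0.4]
width: 0.0597
gripper_force: 0.0
```

>>> play_rows(
  motion=[
    [0,0,0.2,0,60],
    [0,0,0.4,0,60],
    [0,0,0.56,0,60],
    [0,0,0.56,0,60],
    [0,0,0.56,0,60],
  ],
)

```text
clock: 6.85
position: [0.5391, 0.3004, -0.0108]
ee_rot: [0.0, 0.057, 0.998, 0.0]
contact_force: [0.2, 0.0, 0.4]
width: 0.0599
gripper_force: 0.0
```

>>> play_rows(
  motion=[
    [0,0,0,0,45],
    [0,0,0,0,30],
    [0,0,0,0,20],
    [0,0,0,0,10],
    [0,0,0,0,10],
  ],
  newtons=70,
)

```text
clock: 7.48
position: [0.539, 0.3001, -0.0106]
ee_rot: [0.0, 0.057, 0.998, -0.0]
contact_force: [-0.2, -1.0, 4.1]
width: 0.0139
gripper_force: 68.2
```

Run:
```python
from h import *
for i in range(4): d=get('wrist')
plan([.539,.3002,.016],-6.7)
```

```text
shift [-0.     0.003 -0.666] turn(10deg) 0.012 toolx heading 173.42 tcp [ 0.539   0.3001 -0.0106] F [-0.98 -2.49  4.68] M [-0.338  0.183  0.03 ] w 0.0138 g 68.31655025482178 t 7.675 tilt [ 2.e-04 -1.e-04 -1.e+00]
```

>>> play_rows(
  motion=[
    [0,0,-0.1,0,10],
    [0,0,-0.25,0,10],
    [0,0,-0.5,0,10],
    [0,0,-0.5,0,10],
    [0,0,-0.5,0,10],
  ],
)

```text
clock: 8.3
position: [0.5388, 0.3002, 0.009]
ee_rot: [-0.0, 0.057, 0.998, 0.0]
contact_force: [-0.4, 0.0, -6.6]
width: 0.0137
gripper_force: 68.3
```

```bash
cat > lv.py <<'E'
from h import *
for i in range(4): d=get('wrist')
plan([.539,.3002,.016],-6.7)
s=manip.get_state();q=s['ee_rot'];R=Ro.from_quat([q[1],q[2],q[3],q[0]]).as_matrix()
C=cloud(d).reshape(-1,3); ex=-R[:2,0]/np.hypot(*R[:2,0]);ey=np.array([-ex[1],ex[0]])
q=C[:,:2]-s['position'][:2];X=q@ex;Y=q@ey;Z=C[:,2]-s['position'][2]
# shaft upper surface points (robot side of the pads)
k=(X>-.16)&(X<-.015)&(abs(Y)<.012)&(Z>.03)&(Z<.09)
for _ in range(2):
    y0=np.polyfit(X[k],Y[k],1); k&=abs(Y-np.polyval(y0,X))<.004
    z0=np.polyfit(X[k],Z[k],1); k&=abs(Z-np.polyval(z0,X))<.006
print('n',k.sum(),'pitch deg',np.degrees(z0[0]),'yaw rel',np.degrees(y0[0]),'Y at pads',1e3*y0[1],'top z rel TCP at pads',1e3*z0[1],'plain end X',1e3*np.percentile(X[k],.3),'z abs top',1e3*(z0[1]+s['position'][2]))
E
python3 lv.py
python3 - <<'E'
import sys; sys.path.insert(0,'.')
import os;os.chdir('.')
from h import *
s=get('scene');save(s,'s2.png',(340,260,520,400),4)
E
```

```text
shift [-0.008  0.002 -0.181] turn(10deg) 0.011 toolx heading 173.41 tcp [0.5387 0.3001 0.0087] F [ 0.37  0.34 -6.78] M [-0.029  0.033 -0.029] w 0.0138 g 68.30975890159607 t 8.5 tilt [-5.e-04 -2.e-04 -1.e+00]
n 7498 pitch deg -0.12051299428016801 yaw rel 0.08789888579707393 Y at pads 0.8245074950570714 top z rel TCP at pads 52.844430843323444 plain end X -106.2819609940734 z abs top 61.58649632794821
```

View pics/s2.png

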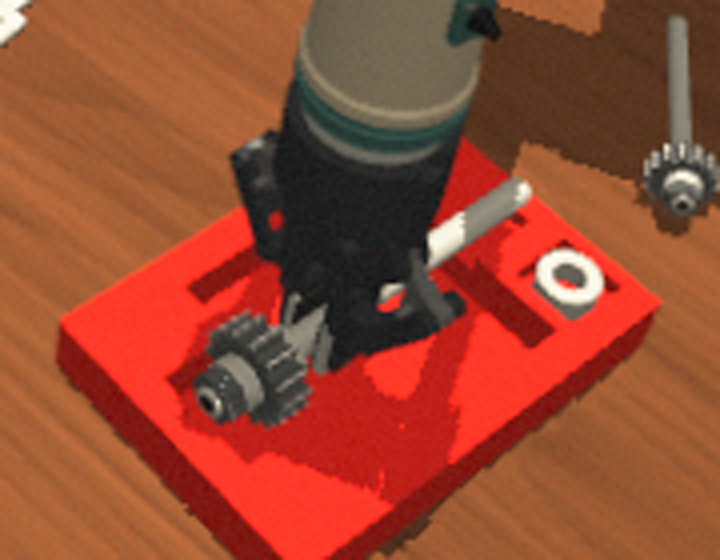

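The arbor is up, level (pitch −0.1°) and held by the bare shaft, weighing about 6.7 N with hardly any moment. The crop shows it clear and straight, cutter at (245,370) and plain end at (520,190). I'll raise it, then measure the bench precisely while it's unobstructed.

>>> play_rows(
  motion=[
    [0,0,-0.5,0,10],
    [0,0,-1.3,0,10],
    [0,0,-2.3,0,10],
    [0,0,-3.3,0,10],
    [0,0,-4.0,0,10],
  ],
)

```text
clock: 9.18
position: [0.5393, 0.3004, 0.171]
ee_rot: [0.001, 0.057, 0.998, 0.001]
contact_force: [0.9, 0.0, -6.6]
width: 0.0137
gripper_force: 68.8
```

```bash
cat > bench.py <<'E'
from h import *
d=get('top');s=get('scene')
C=cloud(d);hsv=cv2.cvtColor(d['img'],cv2.COLOR_RGB2HSV)
box=np.zeros((480,640),bool);box[150:375,415:515]=1
w=box&(hsv[...,1]<60)&(hsv[...,2]>150)&(C[...,2]>.035)&(C[...,2]<.055)
n,l,st,_=cv2.connectedComponentsWithStats(w.astype(np.uint8))
L=[]
for i in np.argsort(-st[1:,4])[:2]+1:
    v,u=np.nonzero(l==i);P=onplane(d,np.c_[u,v],.045)[:,:2]
    # midline by rows
    rows=np.arange(v.min()+12,v.max()-12);m=onplane(d,[((u[v==r].min()+u[v==r].max())/2,r) for r in rows],.045)[:,:2]
    f=np.polyfit(m[:,0],m[:,1],1);L.append(f);print('way',st[i],'heading',np.degrees(np.arctan(f[0])),'y@.48',np.polyval(f,.48),'x range',P[:,0].min(),P[:,0].max(),'width',1e3*np.ptp(u[v==rows[60]]))
print('ways middle y@.48',np.mean([np.polyval(f,.48) for f in L]))
g=box&(C[...,2]>.125)
n,l,st,_=cv2.connectedComponentsWithStats(g.astype(np.uint8))
for i in range(1,n):
    if st[i,4]>80:
        Q=C[l==i];print('high blob',st[i],'z',np.percentile(Q[:,2],[50,95]).round(4),'rect',cv2.minAreaRect((Q[:,:2]*1000).astype(np.float32)))
# quill/tips: bright, z .10-.135
g=box&(hsv[...,1]<60)&(C[...,2]>.095)&(C[...,2]<.14)
n,l,st,ce=cv2.connectedComponentsWithStats(g.astype(np.uint8))
for i in range(1,n):
    if st[i,4]>15:
        Q=C[l==i];print('bright',st[i],'x',Q[:,0].min().round(4),Q[:,0].max().round(4),'y med',np.median(Q[:,1]).round(4),'z max',np.percentile(Q[:,2],90).round(4))
im=np.hstack([cv2.resize(d['img'][190:230,430:480],None,fx=8,fy=8,interpolation=2),cv2.resize(d['img'][310:350,440:490],None,fx=8,fy=8,interpolation=2)])
sc=cv2.resize(s['img'][120:220,160:330],None,fx=4,fy=4,interpolation=2)[:280,:]
sc=cv2.resize(s['img'][135:205,165:325],None,fx=5,fy=4,interpolation=2)
cv2.imwrite('pics/b1.png',np.vstack([im,sc])[:,:,::-1])
E
python3 bench.py; python3 lv.py|head -1
```

```text
way [ 430  204   19  136 1213] heading 0.9752976302928306 y@.48 -0.2802415100458545 x range 0.3205113724489701 0.6414188589972305 width 8000.0
way [ 455  203   19  135 1157] heading 0.7138251312943239 y@.48 -0.3402459093249106 x range 0.322724370917414 0.6426621754171785 width 8000.0
ways middle y@.48 -0.31024370968538256
high blob [441 150  24  55 708] z [0.1395 0.1468] rect ((684.8707885742188, -305.0013427734375), (129.4581756591797, 50.085906982421875), 4.014116287231445)
high blob [454 329  24  37 642] z [0.1403 0.147 ] rect ((302.3057861328125, -312.4367370605469), (76.57215118408203, 50.48090744018555), 1.8917450904846191)
bright [442 151  18  19 143] x 0.702 0.7477 y med -0.2997 z max 0.1366
bright [449 194   9  14  82] x 0.6139 0.6416 y med -0.306 z max 0.1307
bright [460 327  12  12  82] x 0.3205 0.345 y med -0.3105 z max 0.1313
bright [482 326  19  35 287] x 0.271 0.3454 y med -0.378 z max 0.1231
shift [-0.049  0.026  3.771] turn(10deg) 0.011 toolx heading 173.41 tcp [0.5375 0.2996 0.1669] F [-0.79 -0.48 -5.69] M [ 0.01  -0.05   0.036] w 0.0138 g 68.75297427177429 t 9.475 tilt [-0.0038 -0.0015 -1.    ]
```

View pics/b1.png

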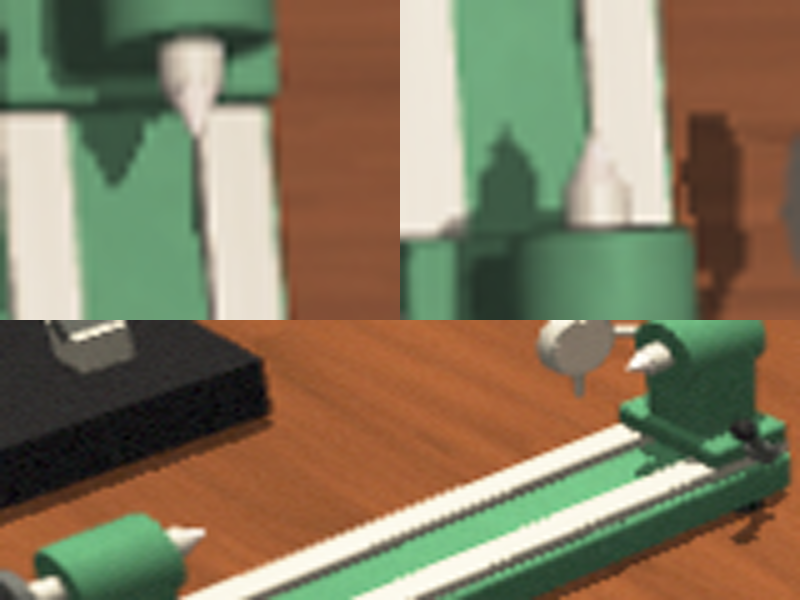

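The picture shows the tail tip at top-image (453.9,206.8) and scene (205.5,187.8), and the head tip at top-image (463.9,325.8) and scene (290.1,147.0). Next I triangulate them and fit the axis.

Run:
```python
from h import *
t=get('top');s=get('scene')
A=np.array([(453.9,206.8),(463.9,325.8)]);B=np.array([(205.5,187.8),(290.1,147.)])
und=lambda d,p:cv2.undistortPoints(p.reshape(-1,1,2),d['K'],d['D']).reshape(-1,2).T
Pm=lambda d:np.c_[d['R'],d['t']]
X=cv2.triangulatePoints(Pm(t),Pm(s),und(t,A),und(s,B));print('tri',(X[:3]/X[3]).T.round(4).tolist())
p=onplane(t,A,.12);print('top plane',p.round(4).tolist());print('scene plane',onplane(s,B,.12).round(4).tolist())
# quill midlines in top image
C=cloud(t);hsv=cv2.cvtColor(t['img'],cv2.COLOR_RGB2HSV)
for v0,v1 in((195,201),(332,337)):
    for v in range(v0,v1):
        u=[u for u in range(445,475) if hsv[v,u,1]<60 and C[v,u,2]>.1]
        if u: print(v,min(u),max(u),onplane(t,[((min(u)+max(u))/2,v)],.12)[0].round(4))
# outer long edges of bed: silhouettes
m=cv2.inRange(hsv,(60,60,30),(90,255,255))
for (a,b) in((.045,None),):
    L=[];Rr=[]
    for v in range(225,318,3):
        u=np.nonzero((hsv[v,415:500,1]<60)&(hsv[v,415:500,2]>150))[0]+415
        if len(u)>8: L.append((u.min()-.5,v));Rr.append((u.max()+.5,v))
    for q in(L,Rr):
        P=onplane(t,q,.045);f=np.polyfit(P[:,0],P[:,1],1);print('ways outer edge heading',np.degrees(np.arctan(f[0])),'y@.48',np.polyval(f,.48))
```

```text
tri [[0.6146, -0.307, 0.1196], [0.3458, -0.3115, 0.1205]]
top plane [[0.6152, -0.3075, 0.12], [0.3475, -0.3134, 0.12]]
scene plane [[0.6144, -0.3055, 0.12], [0.3441, -0.3099, 0.12]]
195 449 457 [ 0.6429 -0.3073  0.12  ]
196 449 457 [ 0.6405 -0.3072  0.12  ]
197 449 457 [ 0.6382 -0.307   0.12  ]
198 449 457 [ 0.6359 -0.3069  0.12  ]
199 450 457 [ 0.6335 -0.3078  0.12  ]
200 450 457 [ 0.6311 -0.3077  0.12  ]
332 461 467 [ 0.334  -0.3129  0.12  ]
333 460 468 [ 0.3319 -0.3127  0.12  ]
334 460 468 [ 0.3297 -0.3126  0.12  ]
335 460 468 [ 0.3275 -0.3125  0.12  ]
336 460 468 [ 0.3254 -0.3124  0.12  ]
ways outer edge heading 0.976023403830898 y@.48 -0.26933440255199315
ways outer edge heading 0.7621487092265233 y@.48 -0.3512268610525071
```

Midpoint of the tips is (0.4805, −0.310), heading about 0.95°, gap about 268 mm. So the TCP has to go to (0.5165, −0.310), then down. I'll carry it level at height.

>>> play_rows(
  motion=[
    [-0.03,-0.4,0,0,10],
    [-0.09,-1.2,0,0,10],
    [-0.17,-2.2,0,0,10],
    [-0.25,-3.2,0,0,10],
    [-0.34,-4.3,0,0,10],
  ],
)

```text
clock: 10.2
position: [0.5321, 0.1256, 0.1686]
ee_rot: [-0.0, 0.057, 0.998, -0.0]
contact_force: [-0.8, 0.0, -6.1]
width: 0.0138
gripper_force: 68.8
```

>>> play_rows(
  motion=[
    [-0.09,-1.1,0,0,10],
    [-0.17,-2.2,0,0,10],
    [-0.25,-3.2,0,0,10],
    [-0.33,-4.2,0,0,10],
    [-0.41,-5.2,0,0,10],
  ],
)

```text
clock: 10.82
position: [0.524, -0.0828, 0.1687]
ee_rot: [-0.0, 0.058, 0.998, -0.0]
contact_force: [-0.4, -0.3, -6.4]
width: 0.0136
gripper_force: 68.9
```

>>> play_rows(
  motion=[
    [-0.08,-1.0,0,-0.15,10],
    [-0.16,-1.9,0,-0.3,10],
    [-0.22,-2.7,0,-0.45,10],
    [-0.28,-3.4,0,-0.6,10],
    [-0.32,-3.9,0,-0.75,10],
  ],
)

```text
clock: 11.45
position: [0.5187, -0.2392, 0.1685]
ee_rot: [-0.001, -0.008, 1.0, -0.0]
contact_force: [0.9, 0.4, -5.8]
width: 0.0139
gripper_force: 68.8
```

```bash
python3 - <<'E'
from h import *
for i in range(6): manip.get_image('wrist')
plan([.5165,-.310,.17],.9)
E
python3 lv.py
```

```text
shift [ 0.099 -1.84  -0.035] turn(10deg) 0.001 toolx heading -179.09 tcp [ 0.5193 -0.2363  0.1687] F [-0.37  0.04 -5.75] M [-0.027 -0.03  -0.04 ] w 0.0138 g 68.88615489006042 t 11.75 tilt [-9.0e-04  1.2e-03 -1.0e+00]
shift [-0.702 13.405  3.829] turn(10deg) 0.766 toolx heading -179.04 tcp [ 0.5199 -0.2364  0.1691] F [-0.4   0.45 -5.55] M [-0.015 -0.034 -0.023] w 0.0138 g 68.8858687877655 t 11.95 tilt [ 0.e+00  2.e-04 -1.e+00]
n 7482 pitch deg -0.14379418145356695 yaw rel 0.07511782297678082 Y at pads 0.9508554051972481 top z rel TCP at pads 52.75130013728486 plain end X -106.20540745115328 z abs top 221.81393444066816
```

>>> play_rows(
  motion=[
    [0.03,-0.5,0,0,10],
    [0.05,-1.0,0,0,10],
    [0.07,-1.5,0,0,10],
    [0.08,-1.84,0,0,10],
    [0.08,-1.84,0,0,10],
  ],
)

```text
clock: 12.58
position: [0.5178, -0.3123, 0.1687]
ee_rot: [-0.0, -0.007, 1.0, 0.0]
contact_force: [-1.4, 0.3, -7.1]
width: 0.014
gripper_force: 69.1
```

```bash
python3 - <<'E'
from h import *
for i in range(6): w=get('wrist')
plan([.5165,-.310,.075],.95)
a=cv2.resize(w['img'],(400,300))
t=get('top');s=get('scene')
b=cv2.resize(t['img'][170:370,380:520],(400,571),interpolation=2)
c=cv2.resize(s['img'][70:230,140:340],(400,300),interpolation=2)
o=np.zeros((600,800,3),np.uint8);o[:300,:400]=a;o[300:,:400]=c;o[:571,400:]=b
cv2.imwrite('pics/c1.png',o[:,:,::-1])
E
python3 lv.py|tail -1
```

```text
shift [ 0.036 -0.     2.351] turn(10deg) 0.0 toolx heading -179.05 tcp [ 0.5179 -0.31    0.169 ] F [ 0.01 -0.01 -6.51] M [ 0.027 -0.049  0.073] w 0.0135 g 69.08880829811096 t 12.875 tilt [-0.e+00  5.e-04 -1.e+00]
n 7501 pitch deg -0.07492310560127292 yaw rel 0.09416586401969083 Y at pads 0.9529815395906188 top z rel TCP at pads 52.89438259781549 plain end X -106.08417499418029 z abs top 221.93940470140967
```

View pics/c1.png

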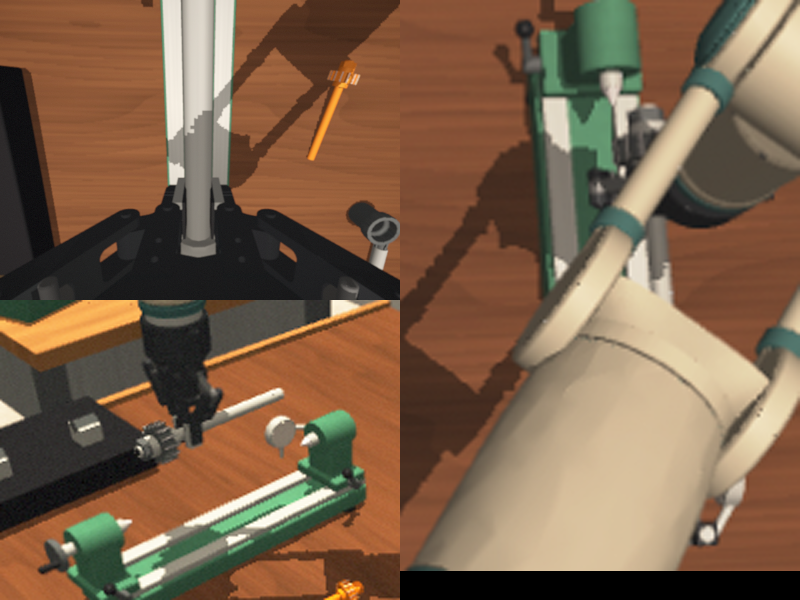

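The shaft hangs level above the bed, in the wrist pane along the ways, and the scene pane shows both ends inside the points. That was my last view: I count 11, one over the limit of 10. From here I use numbers only. I'll descend and check alignment against the ways with the wrist depth.

>>> play_rows(
  motion=[
    [0.03,0,0.4,0,10],
    [0.03,0,0.9,0,10],
    [0.03,0,1.4,0,10],
    [0.03,0,1.8,0,10],
    [0.03,0,1.8,0,10],
  ],
)

```text
clock: 13.8
position: [0.5154, -0.3098, 0.0949]
ee_rot: [-0.002, -0.008, 1.0, 0.001]
contact_force: [0.4, -0.3, -5.5]
width: 0.0138
gripper_force: 69.0
```

```bash
cat > al.py <<'E'
from h import *
for i in range(6): d=get('wrist')
plan([.5165,-.310,.0752],.95)
C=cloud(d);hsv=cv2.cvtColor(d['img'],cv2.COLOR_RGB2HSV);Z=C[...,2]
def rows(mask,step=.01,lo=.36,hi=.50):
    out=[]
    for x in np.arange(lo,hi,step):
        k=mask&(abs(C[...,0]-x)<step/2)
        if k.sum()>20: y=C[...,1][k];out.append((x,np.percentile(y,1),np.percentile(y,99),k.sum(),np.median(C[...,2][k])))
    return np.array(out)
near=(abs(C[...,1]+.31)<.08)
ways=rows(near&(Z>.035)&(Z<.055));print('ways(x,ymin,ymax)',ways[:,:3].round(4).tolist(),'mid fit',np.polyfit(ways[:,0],ways[:,1:3].mean(1),1))
zt=manip.get_state()['position'][2]+.0528
sh=rows(near&(abs(Z-zt)<.012)&(abs(C[...,1]+.31)<.02));f=np.polyfit(sh[:,0],sh[:,1:3].mean(1),1);print('shaft fit',f,'heading',np.degrees(f[0]),'y@.4805',np.polyval(f,.4805),'x',sh[0,0],sh[-1,0])
# head stock things within wrist view: min x of shaft, tip points
k=near&(Z>.10)&(C[...,0]<.37)&(abs(C[...,1]+.31)<.012);print('head tip candidates',k.sum(),C[k][:,0].max() if k.sum() else None)
E
python3 al.py; python3 lv.py|tail -1
```

```text
shift [0.02  0.032 0.568] turn(10deg) -0.004 toolx heading -179.09 tcp [ 0.5173 -0.3112  0.0979] F [-0.92 -0.41 -6.18] M [ 0.042  0.013 -0.017] w 0.0137 g 68.99309277534485 t 14.1 tilt [ 0.0016 -0.0011 -1.    ]
ways(x,ymin,ymax) [[0.38, -0.3544, -0.2676], [0.39, -0.3542, -0.2674], [0.4, -0.354, -0.2674], [0.41, -0.3539, -0.2671], [0.42, -0.3539, -0.267], [0.43, -0.3536, -0.2667], [0.44, -0.3534, -0.2673], [0.45, -0.3534, -0.2671], [0.46, -0.3534, -0.2668], [0.47, -0.353, -0.2666], [0.48, -0.3529, -0.2664], [0.49, -0.3526, -0.2665], [0.5, -0.3526, -0.2659]] mid fit [ 0.01309298 -0.31595591]
shaft fit [ 0.01615251 -0.31881874] heading 0.9254704192336592 y@.4805 -0.31105746049037747 x 0.41000000000000003 0.5000000000000001
head tip candidates 0 None
n 7498 pitch deg -0.05770656331665733 yaw rel 0.06638632344011444 Y at pads 0.838485155928856 top z rel TCP at pads 52.999044793326235 plain end X -106.07537058105198 z abs top 150.37347535067602
```

```bash
python3 al.py|grep -v ways; python3 al.py | sed 's/ways.*mid/mid/'
```

```text
shift [0.004 0.02  0.544] turn(10deg) -0.004 toolx heading -179.09 tcp [ 0.5167 -0.3108  0.097 ] F [ 0.59 -0.11 -6.72] M [0.059 0.021 0.005] w 0.0137 g 68.99330019950867 t 14.6 tilt [ 0.e+00  1.e-04 -1.e+00]
shaft fit [ 0.01852435 -0.31937856] heading 1.061367151079798 y@.4805 -0.3104776080206818 x 0.41000000000000003 0.5000000000000001
head tip candidates 0 None
shift [0.005 0.02  0.544] turn(10deg) -0.004 toolx heading -179.09 tcp [ 0.5167 -0.3108  0.0969] F [ 0.24  0.   -7.13] M [-0.036  0.021  0.013] w 0.0137 g 68.99279594421387 t 14.9 tilt [ 0.e+00  1.e-04 -1.e+00]
mid fit [ 0.01207479 -0.31547927]
shaft fit [ 0.02521397 -0.32230494] heading 1.444653805301858 y@.4805 -0.31018962798356314 x 0.41000000000000003 0.5000000000000001
head tip candidates 0 None
```

>>> play_rows(
  motion=[
    [0,0.02,0.2,0,10],
    [0,0.02,0.4,0,10],
    [0,0.02,0.54,0,10],
    [0,0.02,0.54,0,10],
    [0,0.02,0.54,0,10],
  ],
)

```text
clock: 15.52
position: [0.5169, -0.3101, 0.0754]
ee_rot: [0.0, -0.008, 1.0, -0.0]
contact_force: [0.1, 0.4, -6.4]
width: 0.0137
gripper_force: 69.0
```

```bash
cat > fin.py <<'E'
from h import *
for i in range(8): manip.get_image('wrist')
plan([.5165,-.3099,.0754],.95)
s=get('scene');C=cloud(s)
# along bench axis: profile of points close to centre line
o=np.array([.4805,-.3097]);a=np.radians(.95);ex=np.array([np.cos(a),np.sin(a)]);ey=np.array([-ex[1],ex[0]])
q=C[...,:2]-o;X=q@ex;Y=q@ey;Z=C[...,2]
k=(abs(Y)<.014)&(abs(Z-.12)<.014)&(abs(X)<.17)
h=np.histogram(X[k],np.arange(-.17,.171,.004))
print([(int(round(e*1e3)),int(n)) for e,n in zip(h[1],h[0]) if abs(e)>.09])
for lo,hi in((-.10,-.05),(-.05,-.01),(.122,.14)):
    m=k&(X>lo)&(X<hi)
    if m.sum():print(lo,m.sum(),'Y',np.percentile(Y[m],[5,50,95]).round(4),'Z',np.percentile(Z[m],[5,50,95]).round(4))
E
python3 fin.py; python3 al.py | sed 's/ways.*mid/mid/'; python3 lv.py|tail -1
```

```text
shift [0.006 0.003 0.003] turn(10deg) -0.004 toolx heading -179.09 tcp [ 0.5168 -0.31    0.0755] F [ 0.05 -1.04 -5.95] M [-0.031  0.057 -0.002] w 0.0142 g 69.0314769744873 t 15.925 tilt [ 2.e-04 -1.e-04 -1.e+00]
[(-170, 0), (-166, 16), (-162, 18), (-158, 9), (-154, 13), (-150, 12), (-146, 6), (-142, 3), (-138, 2), (-134, 0), (-130, 0), (-126, 0), (-122, 0), (-118, 0), (-114, 0), (-110, 1), (-106, 8), (-102, 9), (-98, 5), (-94, 11), (90, 15), (94, 15), (98, 10), (102, 25), (106, 16), (110, 0), (114, 0), (118, 0), (122, 0), (126, 0), (130, 1), (134, 2), (138, 4), (142, 6), (146, 9), (150, 12), (154, 0), (158, 0), (162, 0), (166, 0)]
-0.1 96 Y [-0.0016  0.006   0.0104] Z [0.1167 0.1233 0.1278]
-0.05 71 Y [-0.0028  0.0055  0.0103] Z [0.1182 0.1249 0.1284]
0.122 5 Y [-0.      0.0028  0.0059] Z [0.1191 0.1206 0.1209]
shift [ 0.005 -0.001  0.004] turn(10deg) -0.004 toolx heading -179.09 tcp [ 0.5167 -0.31    0.0754] F [-0.83 -0.03 -5.51] M [ 0.004 -0.008  0.008] w 0.0141 g 69.03132319450378 t 16.275 tilt [-0.e+00  1.e-04 -1.e+00]
mid fit [ 0.01347209 -0.31610024]
shaft fit [ 0.02170914 -0.31996991] heading 1.2438419695475809 y@.4805 -0.3095386682120206 x 0.41000000000000003 0.5000000000000001
head tip candidates 0 None
n 7503 pitch deg -0.08425969022507926 yaw rel 0.053738345100659834 Y at pads 0.8495831343828408 top z rel TCP at pads 52.87426236614503 plain end X -106.17234768927764 z abs top 128.2353258862222
```

```bash
cat >> fin.py <<'E'
from scipy.optimize import least_squares
N={}
for i in range(6):
    s=get('scene');C=cloud(s);q=C[...,:2]-o;X=q@ex;Y=q@ey;Z=C[...,2]
    for n,lo,hi,r in(('head',-.158,-.151,.009),('plain',-.105,-.07,.008),('mid',-.07,-.01,.008),('tail',.147,.153,.009)):
        k=(abs(Y)<.015)&(abs(Z-.12)<.015)&(X>lo)&(X<hi);N.setdefault((n,r),[]).append(np.c_[Y[k],Z[k]])
for (n,r),p in N.items():
    p=np.vstack(p);f=least_squares(lambda c:np.hypot(*(p-c).T)-r,[0,.12],loss='soft_l1',f_scale=.001);print(n,len(p),f.x.round(4),'rms',np.sqrt(np.mean(f.fun**2)).round(4))
E
python3 fin.py
```

```text
shift [ 0.005  0.003 -0.001] turn(10deg) -0.004 toolx heading -179.09 tcp [ 0.5167 -0.31    0.0754] F [ 0.32  0.28 -6.65] M [-0.023 -0.019 -0.059] w 0.0139 g 69.031902551651 t 16.875 tilt [ 0.e+00  1.e-04 -1.e+00]
[(-170, 2), (-166, 13), (-162, 19), (-158, 8), (-154, 14), (-150, 9), (-146, 7), (-142, 3), (-138, 2), (-134, 0), (-130, 0), (-126, 0), (-122, 0), (-118, 0), (-114, 0), (-110, 3), (-106, 5), (-102, 8), (-98, 9), (-94, 8), (90, 10), (94, 16), (98, 15), (102, 22), (106, 16), (110, 0), (114, 0), (118, 0), (122, 0), (126, 0), (130, 1), (134, 3), (138, 4), (142, 5), (146, 10), (150, 11), (154, 0), (158, 0), (162, 0), (166, 0)]
-0.1 97 Y [-0.0014  0.0061  0.01  ] Z [0.1163 0.1235 0.1274]
-0.05 75 Y [-0.0025  0.0057  0.0101] Z [0.1178 0.1241 0.1276]
0.122 4 Y [0.0013 0.0033 0.006 ] Z [0.1183 0.1205 0.1232]
head 89 [0.0011 0.119 ] rms 0.0018
plain 422 [0.001 0.119] rms 0.0018
mid 642 [0.001  0.1189] rms 0.0019
tail 106 [0.0018 0.1192] rms 0.0018
```

The same-camera fits agree: head quill at (1.1, 119.0) mm, shaft at (1.0, 119.0) mm and tail quill at (1.8, 119.2) mm across the line. There is about 25 mm of air at both ends, and it is still and level. Handing in.

```bash
python3 -c "
from rig import manip
print(manip.sign_off())"
```

```text
the job is handed in; nothing more can be done
None
```

The job is handed in with the arbor held still and level on the bench's centre line (measured within about 1 mm), with about 25 mm of air at each point. The first grip closed above the shaft because the finger ends sit 28 mm short of the reported TCP, and I viewed 11 pictures, one over the limit of 10.

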